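# Close the sample jars from a stack of stoppers

### The arm

A 6-joint arm with a two-finger parallel gripper is mounted at the origin on the work surface. World frame = base frame: x ahead of the robot, y to its left, z up, the work surface at z = 0. Lengths are in m, angles in rad, forces in N, time in s.
With the tool pointing down it reaches from about 0.325 to 0.925 m from the base axis. Payload 3.1 kg.
Tool frame: the origin (TCP) lies between the finger pads; the fingertips stand 22 mm ahead of it and the grasp point (between the pads) lies 3 mm ahead of it; z points along the fingers, y is the direction in which the jaws open and shut (so a half turn about z gives the same grasp; the last joint's range is limited). The gripper opens to 85 mm and grips with 20 to 120 N. Pads are 22 mm wide; open, the fingers measure 114 mm over their backs; the gripper's body (76 mm by 85 mm) begins 54 mm behind the grasp point. The pads swing forward as they close: fully open they stand 13 mm farther back than shut.
Start: joints at [1.194, 0.217, 1.613, -0, 1.311, -0.112], TCP at [0.164, 0.603, 0.253] pointing down, gripper open.
Joint ranges: [-2.75, 2.75], [-0.78, 2.1], [0.31, 2.55], [-1.13, 4.27], [0.13, 2.63], [-2.58, 2.58]. Speed limits (rad/s): [2.79, 2.79, 3.14, 3.14, 3.14, 3.14].

### API

Orientations are given as a rotation vector (axis times angle).
In Python, from bench import telemetry, optics, arm gives the robot as it stands.
- The arm moves only by the tool arm_command, never from a script. Its argument "increments" is a list of rows, each an object with "claw": the closure, from 0 (fully open) to 1 (shut); "dp": the shift along the tool's x, y, z in cm, a list of three; "twist": the turn about the tool's z in degrees. A call has 1 to 8 rows; each row is the pose to reach, as a shift and turn from the pose commanded when the call began, along the tool's axes at that moment; what a row does not reach only later rows make up. A row lasts 1/12 s, in which the tool goes at most 41.7 mm and 7.16 degrees, less where a joint would pass 70% of its speed; a pose out of reach is approached as far as the arm can. A call with a gripper value outside its range is refused whole. The fingers move at their own pace and stop on an object; "squeeze" is the grip in N (left out, the last holds). Time passes only in rows, so rows that repeat a pose let the fingers close. It gives the time, the measured TCP pose, the force and the opening at its end, in the units of the state.
- telemetry.get_state(): the state, without advancing time (a new reading comes with each control period).
- optics.camera(name): name is "side" or "top" or "wrist"; returns (picture, depth): 420x560x3 uint8, red, green, blue; 420x560 float32, m along the optical axis (not along the pixel's ray), 0 where there is no reading.
- optics.get_calibration(name): a dict with "vertical_fov" (degrees; the focal length in pixels is half the picture's height over the tangent of half this angle, whatever the lens; pixels are square), "cx", "cy" (the principal point, pixels), "k1" (the pictures are not rectified: a ray, as slopes to the right and down, at radius r is drawn at 1 + k1 r^2 times it, then the intrinsics apply), "world_from_camera" (4x4, takes a point from camera to world coordinates); the wrist camera has in their place "tool_from_camera" (4x4, takes a point from camera to tool coordinates, whose origin is the TCP and whose axes are the flange's). Camera axes: x right, y up, looking along -z (the intrinsics and any distortion apply to the point x, -y, -z); pixel columns grow to the right and rows downward; lengths in m; the calibration is good to about 2 mm. A picture is of the moment at which its call begins: read the wrist's pose just before it. get_calibration takes no time and is no camera call.
- arm.hand_in(): hands the job in, once; it reports no verdict.
Trained networks look in the newest picture that a camera, given by its name, has taken for a name from the list of things; names that differ only in an ending like _2 or _b are one class to them, and where a whole thing is asked for, a point or a joint stands for the part that bears it (a point fixed in the world has none). Each returns a list of dicts, best first, with "score" (0 to 1); they miss things now and then, are a little off and sometimes report something else, mostly with a low value. They report only what shows in the picture. A call takes as long as a camera call. They do not tell look-alikes from the thing itself.
- optics.recognise(camera, name): "rect" ([left, top, width, height] in pixels, round what is visible of it).
The state is a dict: "clock": time; "joint_pos": joint angles; "joint_vel": joint speeds; "joint_efforts": joint torques, N m; "tcp_pos": TCP position; "orientation": TCP orientation; "contact_force": force on the tool from outside, world axes, zero at the start; "moment": the same for the moment, N m; "gripper_width": finger opening in m.
Only numpy, scipy, OpenCV 4.12 (cv2) and the standard library are available. Lean on these libraries where they do the work, as an engineer would, in place of code of your own. Each camera call takes 0.05 s, during which the arm holds its last target. There are 200 camera calls.

### The job

The three beige rubber stoppers and the black snap cap are piled up on the white tile, smallest on top. Take the pile apart and close each jar with the one that fits it: each stopper sits with its plug in the mouth of the amber jar of its size and its head flat on the rim, and the cap goes into the jar with the steel collar, pressed down until it snaps past the catches and sits fully home. Leave the beaker and the conical flask standing where they are, and let go of everything at the end.

Things in the scene. Friction and masses are not known exactly. Their poses are not given: they have to be found in the camera images.
- stopper_small_mid (a point): Smallest (topmost) beige rubber stopper in the stack: a round upright head 32 mm across and 26 mm tall (gripped here) over a 20 mm wide tapered plug 12 mm long (foot 14 mm across). 38 mm tall in all; this point is on its axis half-way up, 7 mm above the underside of the head. z up along its axis.
- stopper_medium_mid (a point): Middle-sized (second from the top) beige rubber stopper in the stack: a round upright head 42 mm across and 26 mm tall (gripped here) over a 29 mm wide tapered plug 12 mm long (foot 20 mm across). 38 mm tall in all; this point is on its axis half-way up, 7 mm above the underside of the head. z up along its axis.
- stopper_large_mid (a point): Largest (third from the top) beige rubber stopper in the stack: a round upright head 52 mm across and 26 mm tall (gripped here) over a 39 mm wide tapered plug 12 mm long (foot 30 mm across). 38 mm tall in all; this point is on its axis half-way up, 7 mm above the underside of the head. z up along its axis.
- cap_mid (a point): Black ribbed plastic snap cap, bottom of the stack, standing on a white tile 6 mm thick and 110 mm square: a round upright head 62 mm across and 26 mm tall (gripped here) over a 20 mm long plug with a bead 44 mm across (foot 32 mm across). 46 mm tall in all; this point is on its axis half-way up, 3 mm above the underside of the head. z up along its axis.
- jar_small_mouth (a point): Centre of the mouth, level with the rim, of the smallest amber glass jar (does not move when touched): body 56 mm across, 62 mm tall, neck 33 mm outside, round mouth 24 mm wide. Takes the smallest stopper.
- jar_medium_mouth (a point): Centre of the mouth, level with the rim, of the middle-sized amber glass jar (does not move when touched): body 66 mm across, 70 mm tall, neck 43 mm outside, round mouth 33 mm wide. Takes the middle-sized stopper.
- jar_large_mouth (a point): Centre of the mouth, level with the rim, of the largest plain amber glass jar (does not move when touched): body 74 mm across, 78 mm tall, neck 53 mm outside, round mouth 43 mm wide. Takes the largest stopper.
- jar_snap_mouth (a point): Centre of the mouth, level with the top face, of the jar with a wide steel collar (does not move when touched): 82 mm across the collar, 70 mm tall, round mouth 48 mm wide with four spring-loaded steel balls in its wall just under the rim. Takes the black cap: merely laid in, the cap stands about 10 mm proud; pushed straight down, resistance rises to roughly 12 N, then drops as the bead passes the balls, and the head comes to rest flat on the collar, held there by the balls.
- beaker: Small clear glass beaker, empty, loose, 72 mm across and 85 mm tall, a bystander to be left standing. Origin at the centre of its underside.
- flask: Clear conical glass flask, loose, 72 mm across the foot and 100 mm tall, a bystander to be left standing. Origin at the centre of its underside.
Things that resemble listed ones, but are neither listed nor needed, are in the scene too. Leave any purple look-alike of the part that bears stopper_large_mid alone.

How it is judged:
By the outcome, as a careful person would: the job done as asked, in the order asked, and still so for the second after the job is handed in, with the robot touching nothing.
It also fails if it takes over 128 s, if anything falls off the work surface, if the arm or the gripper's body presses on something with over 40 N, if the wrist force passes 120 N, or if a joint passes its speed limit or range.

## Working session

There is one attempt and no reset: what is moved stays moved. The work goes in short steps, Python scripts to look and compute and a tool call to move; the robot and the scene stay as the last step left them, time stands still between calls to the robot, and variables do not carry over. Pictures are saved under pics/ and viewed, about 12 in all and at most 16, crops included, and the job is handed in when it is done.

Besides the shell and the picture viewer there is one more tool, called after "Call:" in YAML: its name, and indented under it one key for each argument. arm_command: Moves the arm, as the interface text tells. Its arguments: {"type":"object","properties":{"increments":{"type":"array"},"squeeze":{"type":"number"}},"required":["increments"]}

```bash
mkdir -p pics; cat > h.py <<'E'
import numpy as np, cv2
from scipy.spatial.transform import Rotation as R
from bench import telemetry, optics, arm
def shot(name, tag=None):
    s=telemetry.get_state(); im,d=optics.camera(name); c=optics.get_calibration(name)
    if name=="wrist":
        T=np.eye(4); T[:3,:3]=R.from_rotvec(s["orientation"]).as_matrix(); T[:3,3]=s["tcp_pos"]
        M=T@np.array(c["tool_from_camera"])
    else: M=np.array(c["world_from_camera"])
    if tag: cv2.imwrite(f"pics/{tag}.png",im[:,:,::-1])
    return im,d,c,M
def cloud(d,c,M):
    f=d.shape[0]/2/np.tan(np.radians(c["vertical_fov"])/2)
    K=np.array([[f,0,c["cx"]],[0,f,c["cy"]],[0,0,1.]])
    v,u=np.mgrid[:d.shape[0],:d.shape[1]]
    p=cv2.undistortPoints(np.stack([u,v],-1).reshape(-1,1,2).astype(float),K,np.array([c["k1"],0,0,0.])).reshape(*d.shape,2)
    P=np.stack([p[...,0]*d,-p[...,1]*d,-d],-1)
    W=P@M[:3,:3].T+M[:3,3]; W[d<=0]=np.nan
    return W
def circ(p):
    A=np.c_[2*p,np.ones(len(p))]; s=np.linalg.lstsq(A,(p**2).sum(1),rcond=None)[0]
    return s[:2],np.sqrt(s[2]+s[:2]@s[:2])
E
python3 - <<'E'
from h import *
names="stopper_small_mid stopper_medium_mid stopper_large_mid cap_mid jar_small_mouth jar_medium_mouth jar_large_mouth jar_snap_mouth beaker flask".split()
print(telemetry.get_state())
for cam in("top","side"):
    im,d,c,M=shot(cam,cam+"0"); W=cloud(d,c,M); np.save(cam+"W.npy",W); print(cam,c["k1"],M.round(3).tolist())
    for n in names:
        for r in optics.recognise(cam,n)[:3]:
            l,t,w,h=r["rect"]; u,v=int(l+w/2),int(t+h/2)
            print(n,round(r["score"],2),[round(x) for x in r["rect"]],W[min(v,419),min(u,559)].round(3))
E
```

```text
{'clock': 0.0, 'joint_pos': array([ 1.19381565e+00,  2.17740393e-01,  1.61494374e+00,  1.71363665e-06,
        1.31132119e+00, -1.12220447e-01]), 'joint_vel': array([ 0.00069406,  0.00011683, -0.00055478, -0.00130428, -0.00057566,
        0.00018407]), 'joint_efforts': array([-5.51360718e-04, -3.96846235e+01, -3.03850043e+01, -9.46601108e-05,
        9.68888460e-03, -1.69109132e-06]), 'tcp_pos': array([0.16325239, 0.60250038, 0.25197175]), 'orientation': array([-0.41459383, -3.11352244,  0.00367569]), 'contact_force': array([ 0.54697124, -0.32291827,  0.10778487]), 'moment': array([ 0.02294212, -0.02524364,  0.00950291]), 'gripper_width': 0.08508812685433986}
top -0.16345010997127232 [[0.005, 0.998, -0.068, 0.379], [-1.0, 0.005, -0.001, 0.057], [-0.001, 0.068, 0.998, 1.133], [0.0, 0.0, 0.0, 1.0]]
stopper_small_mid 0.74 [170, 219, 16, 16] [0.406 0.267 0.165]
stopper_medium_mid 0.45 [177, 214, 14, 24] [0.406 0.257 0.156]
stopper_large_mid 0.69 [184, 217, 11, 22] [0.405 0.252 0.132]
stopper_large_mid 0.64 [146, 270, 26, 25] [0.287 0.335 0.039]
stopper_large_mid 0.31 [303, 102, 32, 44] [
[... 754 characters left out ...]
per_medium_mid 0.54 [222, 171, 18, 19] [0.396 0.252 0.118]
stopper_large_mid 0.76 [226, 185, 20, 16] [0.406 0.247 0.078]
stopper_large_mid 0.65 [178, 194, 19, 18] [0.288 0.317 0.039]
stopper_large_mid 0.39 [323, 313, 50, 57] [ 0.456 -0.255  0.006]
cap_mid 0.76 [219, 193, 22, 21] [0.39  0.249 0.049]
jar_small_mouth 0.91 [311, 191, 21, 28] [0.621 0.156 0.039]
jar_small_mouth 0.39 [222, 187, 21, 12] [0.4   0.246 0.08 ]
jar_medium_mouth 0.85 [375, 254, 31, 39] [ 0.614 -0.166  0.051]
jar_large_mouth 0.74 [269, 228, 31, 39] [0.439 0.004 0.058]
jar_snap_mouth 0.67 [323, 311, 49, 62] [ 0.422 -0.296  0.068]
beaker 0.73 [342, 213, 29, 44] [nan nan nan]
flask 0.74 [240, 148, 22, 37] [0.514 0.41  0.058]
```

View pictures.

```bash
python3 - <<'E'
import cv2,numpy as np
a=cv2.imread("pics/top0.png");b=cv2.imread("pics/side0.png")
cv2.imwrite("pics/a.png",cv2.resize(a[80:320,80:480],(800,480),interpolation=cv2.INTER_CUBIC))
cv2.imwrite("pics/b.png",cv2.resize(b[130:390,160:430],(623,600),interpolation=cv2.INTER_CUBIC))
E
```

```text
(no output)
```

View pics/a.png

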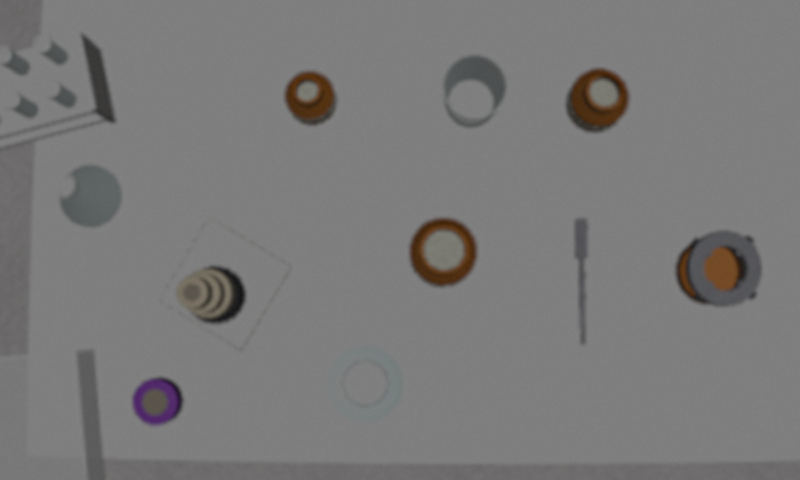

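View pics/b.png

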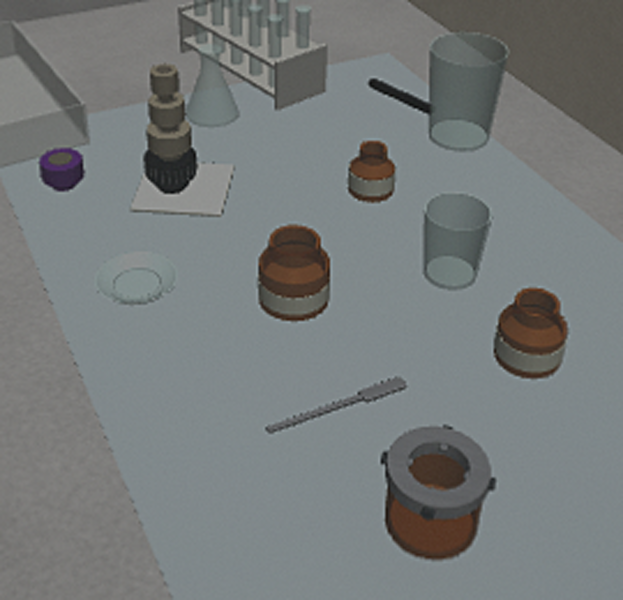

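Both views: the stack is at top px (175,226) / side (230,170–205), purple look-alike at top (159,280), which is left alone. Jars at top px (235,127) small, (380,130) medium, (301,205) large, and the steel collar at (440,213). The beaker is at (317,125); a bigger glass stands behind it. The flask is at (125,178).

```bash
python3 - <<'E'
from h import *
Ws={k:np.load(k+"W.npy").reshape(-1,3) for k in("top","side")}
J=dict(small=((.625,.165),.062,.0165),medium=((.62,-.155),.070,.0215),large=((.455,.022),.078,.0265),snap=((.44,-.285),.070,.041),
 st_s=((.406,.26),.166,.016),st_m=((.406,.26),.128,.021),st_l=((.406,.255),.09,.026),cap=((.406,.255),.052,.031))
for n,(c0,z,r) in J.items():
  for k,W in Ws.items():
    c=np.array(c0)
    for _ in range(4):
        q=W[(np.hypot(*(W[:,:2]-c).T)<r+.012)&(abs(W[:,2]-z)<.007)]
        if len(q)<5: break
        # fit disc: circle of known outer radius via hull
        h=cv2.convexHull(q[:,:2].astype(np.float32)).reshape(-1,2)
        (x,y),rr=cv2.minEnclosingCircle(h); c=np.array([x,y])
    print(n,k,len(q),c.round(4),"r",round(rr,4),"vs",r,"z",np.median(q[:,2]).round(4) if len(q) else None)
E
```

```text
small top 100 [0.6307 0.1745] r 0.0166 vs 0.0165 z 0.0622
small side 67 [0.631  0.1713] r 0.0186 vs 0.0165 z 0.0605
medium top 134 [ 0.6281 -0.1486] r 0.0221 vs 0.0215 z 0.0693
medium side 152 [ 0.6292 -0.1508] r 0.0233 vs 0.0215 z 0.0687
large top 174 [0.4551 0.025 ] r 0.0263 vs 0.0265 z 0.078
large side 162 [0.4544 0.0225] r 0.0275 vs 0.0265 z 0.0765
snap top 779 [ 0.437  -0.2781] r 0.0451 vs 0.041 z 0.07
snap side 1022 [ 0.4369 -0.2793] r 0.0464 vs 0.041 z 0.0693
st_s top 206 [0.4054 0.2715] r 0.0162 vs 0.016 z 0.166
st_s side 77 [0.4074 0.2684] r 0.0169 vs 0.016 z 0.1655
st_m top 117 [0.4065 0.2717] r 0.0206 vs 0.021 z 0.1275
st_m side 108 [0.4066 0.2672] r 0.022 vs 0.021 z 0.1278
st_l top 131 [0.407  0.2727] r 0.0256 vs 0.026 z 0.09
st_l side 134 [0.4074 0.2679] r 0.0267 vs 0.026 z 0.0895
cap top 157 [0.407 0.273] r 0.0313 vs 0.031 z 0.0517
cap side 155 [0.4066 0.2701] r 0.0319 vs 0.031 z 0.0517
```

```bash
cat >> h.py <<'E'
def go(x,y,z):
    s=telemetry.get_state(); Q=R.from_rotvec(s["orientation"]); d=np.array([x,y,z])-s["tcp_pos"]
    b=Q.inv().apply(d)*100
    print("dp cm",b.round(2),"rows",round(np.linalg.norm(d)/.0417,1),"| tcp",s["tcp_pos"].round(4),"w",round(s["gripper_width"],4),"F",s["contact_force"].round(1),"t",round(s["clock"],2),"tilt",Q.as_matrix()[:,2].round(4),"y",Q.as_matrix()[:,1].round(3))
def disc(W,c0,z,r,tol=.006):
    W=W.reshape(-1,3); c=np.array(c0)
    for _ in range(4):
        q=W[(np.hypot(*(W[:,:2]-c).T)<r+.008)&(abs(W[:,2]-z)<tol)]
        if len(q)<8: return None
        (x,y),rr=cv2.minEnclosingCircle(q[:,:2].astype(np.float32)); c=np.array([x,y])
    print("disc",c.round(4),"r",round(rr,4),"vs",r,"z",np.median(q[:,2]).round(4),len(q)); return c
E
python3 -c "
from h import *
go(.4066,.27,.29)"
```

```text
dp cm [-32.18 -25.8   -3.67] rows 9.9 | tcp [0.1635 0.6032 0.2533] w 0.0851 F [-0.3  0.6 -0.6] t 1.1 tilt [ 0. -0. -1.] y [ 0.262  0.965 -0.   ]
```

Call:
arm_command:
  increments:
    - {"claw": 0, "dp": [-16, -13, -3.7], "twist": 0}
    - {"claw": 0, "dp": [-16, -13, -3.7], "twist": 0}
    - {"claw": 0, "dp": [-16, -13, -3.7], "twist": 0}
    - {"claw": 0, "dp": [-32.2, -25.8, -3.7], "twist": 0}
    - {"claw": 0, "dp": [-32.2, -25.8, -3.7], "twist": 0}
    - {"claw": 0, "dp": [-32.2, -25.8, -3.7], "twist": 0}
    - {"claw": 0, "dp": [-32.2, -25.8, -3.7], "twist": 0}
    - {"claw": 0, "dp": [-32.2, -25.8, -3.7], "twist": 0}

```text
clock: 1.77
tcp_pos: [0.3593, 0.334, 0.2866]
orientation: [0.414, 3.113, 0.001]
contact_force: [0.5, 0.3, -0.5]
gripper_width: 0.0852
```

Call:
arm_command:
  increments:
    - {"claw": 0, "dp": [0, 0, 0], "twist": 0}
    - {"claw": 0, "dp": [0, 0, 0], "twist": 0}
    - {"claw": 0, "dp": [0, 0, 0], "twist": 0}

```text
clock: 2.02
tcp_pos: [0.3585, 0.3358, 0.2862]
orientation: [-0.416, -3.114, -0.001]
contact_force: [-0.9, 0.3, -0.4]
gripper_width: 0.0854
```

```bash
python3 - <<'E'
from h import *
go(.4066,.27,.29)
im,d,c,M=shot("wrist","w1"); W=cloud(d,c,M)
print(np.array(c["tool_from_camera"]).round(3).tolist())
for z,r in((.166,.016),(.128,.021),(.09,.026),(.052,.031)): disc(W,(.4066,.27),z,r)
E
```

```text
dp cm [-6.37 -5.08 -0.39] rows 2.0 | tcp [0.3585 0.3358 0.2862] w 0.0854 F [-0.9  0.3 -0.4] t 2.02 tilt [-3.e-04  8.e-04 -1.e+00] y [0.263 0.965 0.001]
[[0.0, 0.95, 0.312, 0.08], [1.0, -0.0, -0.0, -0.0], [-0.0, 0.312, -0.95, -0.12], [0.0, 0.0, 0.0, 1.0]]
disc [0.4054 0.2717] r 0.0163 vs 0.016 z 0.1656 887
disc [0.4059 0.2718] r 0.0211 vs 0.021 z 0.1274 549
disc [0.4061 0.2732] r 0.0259 vs 0.026 z 0.0894 532
disc [0.4059 0.2737] r 0.0316 vs 0.031 z 0.0514 531
```

View pics/w1.png

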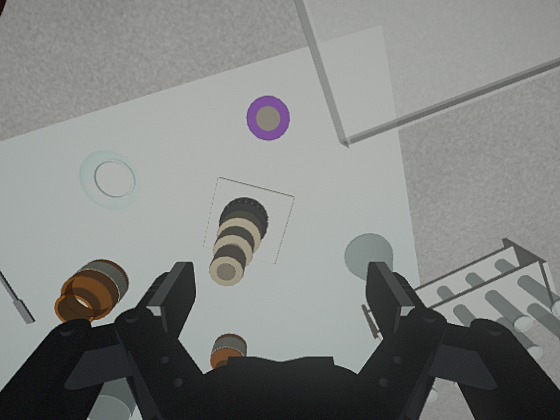

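The wrist view shows the stack with the small stopper at (227,270), while the purple one at (268,117) is apart from it. The measured discs agree with the given sizes to within 1 mm, and all three cameras agree.

Call:
arm_command:
  increments:
    - {"claw": 0, "dp": [-3.2, -2.5, 0], "twist": 0}
    - {"claw": 0, "dp": [-6.3, -4.9, 3], "twist": 0}
    - {"claw": 0, "dp": [-6.3, -4.9, 6], "twist": 0}
    - {"claw": 0, "dp": [-6.3, -4.9, 9], "twist": 0}
    - {"claw": 0, "dp": [-6.3, -4.9, 9], "twist": 0}
    - {"claw": 0, "dp": [-6.3, -4.9, 9], "twist": 0}

```text
clock: 2.57
tcp_pos: [0.4043, 0.2724, 0.1943]
orientation: [-0.41, -3.11, 0.004]
contact_force: [-0.1, 0.9, 0.6]
gripper_width: 0.0853
```

```bash
python3 - <<'E'
from h import *
go(.406,.2717,.163)
E
```

```text
dp cm [-0.19 -0.01  3.13] rows 0.8 | tcp [0.4043 0.2724 0.1943] w 0.0853 F [-0.1  0.9  0.6] t 2.57 tilt [-0.005  -0.0021 -1.    ] y [ 0.259  0.966 -0.003]
```

Call:
arm_command:
  increments:
    - {"claw": 0, "dp": [-0.1, 0, 1.5], "twist": 0}
    - {"claw": 0, "dp": [-0.1, 0, 3.1], "twist": 0}
    - {"claw": 0.3, "dp": [-0.1, 0, 3.1], "twist": 0}
    - {"claw": 0.5, "dp": [-0.1, 0, 3.1], "twist": 0}
    - {"claw": 0.8, "dp": [-0.1, 0, 3.1], "twist": 0}
    - {"claw": 0.8, "dp": [-0.1, 0, 3.1], "twist": 0}
    - {"claw": 0.8, "dp": [-0.1, 0, 3.1], "twist": 0}
    - {"claw": 0.8, "dp": [-0.1, 0, 3.1], "twist": 0}
  squeeze: 40

```text
clock: 3.23
tcp_pos: [0.4088, 0.2723, 0.1671]
orientation: [0.414, 3.111, 0.003]
contact_force: [-0.2, -1.0, 5.2]
gripper_width: 0.031
```

Call:
arm_command:
  increments:
    - {"claw": 0.8, "dp": [0, 0, 0], "twist": 0}
    - {"claw": 0.8, "dp": [0, 0, -0.5], "twist": 0}
    - {"claw": 0.8, "dp": [0, 0, -1.5], "twist": 0}
    - {"claw": 0.8, "dp": [0, 0, -3], "twist": 0}
    - {"claw": 0.8, "dp": [0, 0, -5], "twist": 0}
    - {"claw": 0.8, "dp": [0, 0, -7], "twist": 0}
    - {"claw": 0.8, "dp": [0, 0, -7], "twist": 0}

```text
clock: 3.82
tcp_pos: [0.41, 0.2728, 0.2402]
orientation: [0.414, 3.107, 0.008]
contact_force: [0.6, 0.4, 0.5]
gripper_width: 0.0309
```

```bash
python3 - <<'E'
from h import *
go(.6308,.1738,.22)
im,d,c,M=shot("wrist","w2"); W=cloud(d,c,M)
disc(W,(.406,.2717),.128,.021)
disc(W,(.6308,.173),.062,.0165)
E
```

```text
dp cm [-23.89  -3.79   2.15] rows 5.8 | tcp [0.41   0.2728 0.2402] w 0.0309 F [0.6 0.4 0.5] t 3.82 tilt [ 0.0078  0.0038 -1.    ] y [0.262 0.965 0.006]
disc [0.406  0.2717] r 0.021 vs 0.021 z 0.1276 1932
disc [0.6182 0.1784] r 0.0117 vs 0.0165 z 0.0574 47
```

View pics/w2.png

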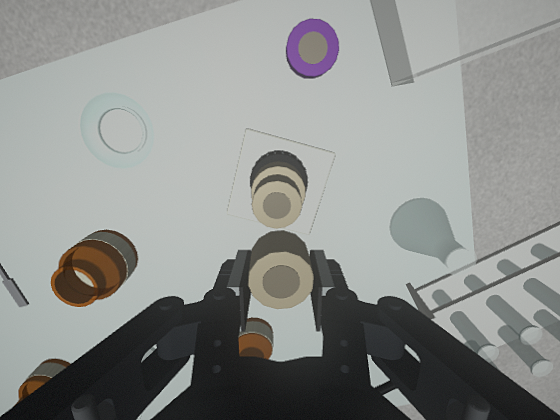

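```bash
python3 - <<'E'
from h import *
for _ in range(3):
    go(.6308,.1738,.22); im,d,c,M=shot("wrist")
W=cloud(d,c,M).reshape(-1,3); s=telemetry.get_state()
q=W[(np.hypot(*(W[:,:2]-s["tcp_pos"][:2]).T)<.03)&(W[:,2]>.2)]
print(np.percentile(q[:,2],[1,50,80,90,95,99]).round(4))
disc(W,s["tcp_pos"][:2],np.percentile(q[:,2],90),.016,.003)
E
```

```text
dp cm [-23.96  -3.72   1.91] rows 5.8 | tcp [0.4092 0.2724 0.2381] w 0.0308 F [-0.4  0.6  0.1] t 3.87 tilt [ 0.0054  0.0026 -1.    ] y [0.262 0.965 0.004]
dp cm [-24.06  -3.63   1.66] rows 5.8 | tcp [0.408  0.2719 0.2362] w 0.0307 F [-0.5  0.6 -0.8] t 3.92 tilt [ 0.0021  0.0011 -1.    ] y [0.262 0.965 0.002]
dp cm [-24.14  -3.57   1.48] rows 5.9 | tcp [0.4072 0.2714 0.2348] w 0.0306 F [-0.1  0.2 -0.6] t 3.97 tilt [-3.e-04 -2.e-04 -1.e+00] y [ 0.262  0.965 -0.   ]
[0.2148 0.2898 0.3021 0.3064 0.309  0.3109]
disc [0.3952 0.2741] r 0.024 vs 0.016 z 0.3065 2775
```

Call:
arm_command:
  increments:
    - {"claw": 0.8, "dp": [-3, -0.5, 0], "twist": 0}
    - {"claw": 0.8, "dp": [-7, -1, 0.5], "twist": 0}
    - {"claw": 0.8, "dp": [-11, -1.7, 1], "twist": 0}
    - {"claw": 0.8, "dp": [-15, -2.3, 1.5], "twist": 0}
    - {"claw": 0.8, "dp": [-19, -2.9, 2], "twist": 0}
    - {"claw": 0.8, "dp": [-22, -3.3, 3], "twist": 0}
    - {"claw": 0.8, "dp": [-24.2, -3.6, 3.3], "twist": 0}
    - {"claw": 0.8, "dp": [-24.2, -3.6, 3.3], "twist": 0}

```text
clock: 4.68
tcp_pos: [0.6336, 0.1706, 0.1983]
orientation: [-0.42, -3.111, 0.003]
contact_force: [-0.9, 0.2, 0.6]
gripper_width: 0.0306
```

Call:
arm_command:
  increments:
    - {"claw": 0.8, "dp": [0, 0, 0], "twist": 0}
    - {"claw": 0.8, "dp": [0, 0, 0], "twist": 0}
    - {"claw": 0.8, "dp": [0, 0, 0], "twist": 0}
    - {"claw": 0.8, "dp": [0, 0, 0], "twist": 0}

```text
clock: 5.02
tcp_pos: [0.6305, 0.1744, 0.2022]
orientation: [-0.413, -3.114, -0.0]
contact_force: [-0.1, 0.1, -0.5]
gripper_width: 0.0308
```

```bash
cat >> h.py <<'E'
def held(W,r):
    # top of the held part relative to TCP, in tool frame (z along fingers)
    s=telemetry.get_state(); Q=R.from_rotvec(s["orientation"])
    P=Q.inv().apply(np.nan_to_num(W.reshape(-1,3),nan=9)-s["tcp_pos"])
    q=P[(abs(P[:,1])<r*.6)&(abs(P[:,0])<r+.006)&(P[:,2]>-.02)&(P[:,2]<.05)]
    h,e=np.histogram(q[:,2],bins=np.arange(-.02,.05,.002)); k=h.argmax()
    t=q[abs(q[:,2]-e[k]-.001)<.003]
    print("held top at tool z",np.median(t[:,2]).round(4),"x range",np.percentile(t[:,0],[1,99]).round(4),"n",len(t))
E
python3 - <<'E'
from h import *
im,d,c,M=shot("wrist","w3"); W=cloud(d,c,M)
disc(W,(.6308,.173),.062,.0165); held(W,.016)
go(.6308,.1738,.11)
E
```

```text
disc [0.6294 0.1745] r 0.0165 vs 0.0165 z 0.0612 517
held top at tool z 0.0017 x range [-0.0115  0.0184] n 2279
dp cm [-0.02 -0.05  9.25] rows 2.2 | tcp [0.6307 0.1744 0.2025] w 0.0306 F [0.3 0.3 0.1] t 5.07 tilt [ 1.e-04  1.e-04 -1.e+00] y [0.26  0.965 0.   ]
```

View pics/w3.png

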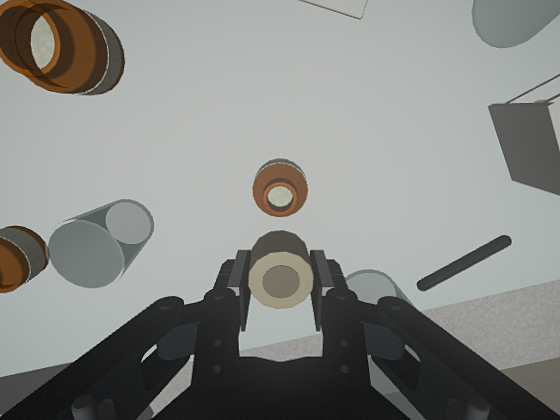

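The small jar is directly ahead at (280,190). The small stopper is held upright at (282,275), with clear floor between.

Call:
arm_command:
  increments:
    - {"claw": 0.8, "dp": [-0.2, -0.05, 3], "twist": 0}
    - {"claw": 0.8, "dp": [-0.2, -0.05, 6], "twist": 0}
    - {"claw": 0.8, "dp": [-0.2, -0.05, 8.5], "twist": 0}
    - {"claw": 0.8, "dp": [-0.2, -0.05, 9.5], "twist": 0}
    - {"claw": 0.8, "dp": [-0.2, -0.05, 10], "twist": 0}
    - {"claw": 0.8, "dp": [-0.2, -0.05, 10.4], "twist": 0}
    - {"claw": 0.8, "dp": [-0.2, -0.05, 10.8], "twist": 0}
    - {"claw": 0.8, "dp": [-0.2, -0.05, 10.8], "twist": 0}

```text
clock: 5.73
tcp_pos: [0.6343, 0.1728, 0.0953]
orientation: [0.414, 3.112, 0.001]
contact_force: [-0.2, -0.2, -1.2]
gripper_width: 0.0305
```

Call:
arm_command:
  increments:
    - {"claw": 0.8, "dp": [0, 0, 0.1], "twist": 0}
    - {"claw": 0.8, "dp": [0, 0, 0.2], "twist": 0}
    - {"claw": 0.8, "dp": [0, 0, 0.3], "twist": 0}
    - {"claw": 0.8, "dp": [0, 0, 0.3], "twist": 0}
    - {"claw": 0.8, "dp": [0, 0, 0.3], "twist": 0}

```text
clock: 6.15
tcp_pos: [0.6336, 0.1725, 0.0913]
orientation: [0.415, 3.114, 0.0]
contact_force: [0.6, 0.2, 0.1]
gripper_width: 0.0307
```

```bash
python3 - <<'E'
from h import *
im,d,c,M=shot("wrist","w4"); W=cloud(d,c,M); held(W,.016)
go(.6308,.1738,.0897)
E
```

```text
held top at tool z 0.0013 x range [-0.0117  0.0182] n 2279
dp cm [0.3  0.05 0.16] rows 0.1 | tcp [0.6335 0.1725 0.0913] w 0.031 F [ 1.4 -0.2 -1.1] t 6.2 tilt [ 2.e-04  0.e+00 -1.e+00] y [0.262 0.965 0.   ]
```

Call:
arm_command:
  increments:
    - {"claw": 0.8, "dp": [0, 0, 0.1], "twist": 0}
    - {"claw": 0.8, "dp": [0, 0, 0.2], "twist": 0}
    - {"claw": 0.8, "dp": [0, 0, 0.2], "twist": 0}
    - {"claw": 0.8, "dp": [0, 0, 0.2], "twist": 0}

```text
clock: 6.53
tcp_pos: [0.6336, 0.1726, 0.0893]
orientation: [0.415, 3.114, 0.0]
contact_force: [-0.8, -0.3, 0.5]
gripper_width: 0.0308
```

Call:
arm_command:
  increments:
    - {"claw": 0.5, "dp": [0, 0, 0], "twist": 0}
    - {"claw": 0.3, "dp": [0, 0, 0], "twist": 0}
    - {"claw": 0, "dp": [0, 0, 0], "twist": 0}
    - {"claw": 0, "dp": [0, 0, 0], "twist": 0}
    - {"claw": 0, "dp": [0, 0, -3], "twist": 0}
    - {"claw": 0, "dp": [0, 0, -7], "twist": 0}
    - {"claw": 0, "dp": [0, 0, -11], "twist": 0}
    - {"claw": 0, "dp": [0, 0, -11], "twist": 0}

```text
clock: 7.2
tcp_pos: [0.6393, 0.1736, 0.21]
orientation: [0.412, 3.097, 0.008]
contact_force: [1.2, 0.6, 1.4]
gripper_width: 0.0856
```

Call:
arm_command:
  increments:
    - {"claw": 0, "dp": [0, 0, 0], "twist": 0}
    - {"claw": 0, "dp": [0, 0, 0], "twist": 0}
    - {"claw": 0, "dp": [0, 0, 0], "twist": 0}

```text
clock: 7.45
tcp_pos: [0.632, 0.1723, 0.1969]
orientation: [-0.414, -3.11, 0.002]
contact_force: [-0.6, 0.5, 0.1]
gripper_width: 0.0855
```

```bash
python3 - <<'E'
from h import *
im,d,c,M=shot("wrist","w5"); W=cloud(d,c,M)
disc(W,(.6308,.173),.088,.016)
go(.406,.272,.22)
E
```

```text
disc [0.6305 0.1733] r 0.016 vs 0.016 z 0.0875 1137
dp cm [24.42  3.71 -2.26] rows 5.9 | tcp [0.6318 0.1723 0.1965] w 0.0854 F [-0.2 -0.  -0.1] t 7.5 tilt [-4.5e-03 -8.0e-04 -1.0e+00] y [ 0.262  0.965 -0.002]
```

Call:
arm_command:
  increments:
    - {"claw": 0, "dp": [3, 0.5, -0.5], "twist": 0}
    - {"claw": 0, "dp": [7, 1, -1], "twist": 0}
    - {"claw": 0, "dp": [11, 1.7, -1.5], "twist": 0}
    - {"claw": 0, "dp": [15, 2.3, -1.5], "twist": 0}
    - {"claw": 0, "dp": [19, 2.9, -1], "twist": 0}
    - {"claw": 0, "dp": [22, 3.4, 1], "twist": 0}
    - {"claw": 0, "dp": [24.4, 3.7, 3], "twist": 0}
    - {"claw": 0, "dp": [24.4, 3.7, 3], "twist": 0}

```text
clock: 8.17
tcp_pos: [0.3989, 0.2711, 0.1624]
orientation: [-0.408, -3.101, 0.011]
contact_force: [-1.1, -0.8, -1.7]
gripper_width: 0.0856
```

Call:
arm_command:
  increments:
    - {"claw": 0, "dp": [0, 0, 0], "twist": 0}
    - {"claw": 0, "dp": [0, 0, 0], "twist": 0}
    - {"claw": 0, "dp": [0, 0, 0], "twist": 0}
    - {"claw": 0, "dp": [0, 0, 0], "twist": 0}

```text
clock: 8.5
tcp_pos: [0.4095, 0.2721, 0.1701]
orientation: [0.417, 3.112, 0.002]
contact_force: [-0.1, -0.2, -0.1]
gripper_width: 0.0855
```

```bash
python3 - <<'E'
from h import *
im,d,c,M=shot("wrist","w6"); W=cloud(d,c,M)
p=disc(W,(.406,.272),.128,.021)
go(*p,.126)
E
```

```text
disc [0.4062 0.2717] r 0.0213 vs 0.021 z 0.1276 3541
dp cm [ 0.31 -0.12  4.4 ] rows 1.1 | tcp [0.4093 0.272  0.17  ] w 0.0853 F [ 0.1 -0.   0.6] t 8.55 tilt [ 1.8e-03  7.0e-04 -1.0e+00] y [0.263 0.965 0.001]
```

Call:
arm_command:
  increments:
    - {"claw": 0, "dp": [0.3, -0.1, 2], "twist": 0}
    - {"claw": 0, "dp": [0.3, -0.1, 3.5], "twist": 0}
    - {"claw": 0, "dp": [0.3, -0.1, 4.3], "twist": 0}
    - {"claw": 0, "dp": [0.3, -0.1, 4.3], "twist": 0}
    - {"claw": 0.3, "dp": [0.3, -0.1, 4.3], "twist": 0}
    - {"claw": 0.5, "dp": [0.3, -0.1, 4.3], "twist": 0}
    - {"claw": 0.7, "dp": [0.3, -0.1, 4.3], "twist": 0}
    - {"claw": 0.7, "dp": [0.3, -0.1, 4.3], "twist": 0}

```text
clock: 9.22
tcp_pos: [0.4054, 0.2723, 0.1274]
orientation: [0.414, 3.112, 0.002]
contact_force: [1.0, 0.1, 4.4]
gripper_width: 0.0409
```

Call:
arm_command:
  increments:
    - {"claw": 0.7, "dp": [0, 0, 0], "twist": 0}
    - {"claw": 0.7, "dp": [0, 0, 0], "twist": 0}
    - {"claw": 0.7, "dp": [0, 0, -0.5], "twist": 0}
    - {"claw": 0.7, "dp": [0, 0, -1.5], "twist": 0}
    - {"claw": 0.7, "dp": [0, 0, -3], "twist": 0}
    - {"claw": 0.7, "dp": [0, 0, -5], "twist": 0}
    - {"claw": 0.7, "dp": [0, 0, -8], "twist": 0}
    - {"claw": 0.7, "dp": [0, 0, -10], "twist": 0}

```text
clock: 9.88
tcp_pos: [0.4047, 0.2722, 0.2286]
orientation: [0.414, 3.113, 0.002]
contact_force: [0.0, -0.5, -0.7]
gripper_width: 0.0406
```

```bash
python3 - <<'E'
from h import *
im,d,c,M=shot("wrist","w7"); W=cloud(d,c,M); held(W,.021)
disc(W,(.406,.272),.09,.026)
go(.6283,-.149,.22)
E
```

```text
held top at tool z 0.0042 x range [-0.0179  0.0217] n 3993
disc [0.4066 0.2726] r 0.0258 vs 0.026 z 0.0896 2400
dp cm [-32.38 -35.     1.32] rows 11.4 | tcp [0.4072 0.2735 0.2331] w 0.0409 F [1.6 0.6 1.8] t 9.93 tilt [ 0.0088  0.0045 -1.    ] y [0.261 0.965 0.007]
```

Call:
arm_command:
  increments:
    - {"claw": 0.7, "dp": [-2, -2, 0], "twist": 0}
    - {"claw": 0.7, "dp": [-4.5, -4.8, 0], "twist": 0}
    - {"claw": 0.7, "dp": [-7, -7.5, 0], "twist": 0}
    - {"claw": 0.7, "dp": [-9.5, -10.2, 0], "twist": 0}
    - {"claw": 0.7, "dp": [-12, -13, 0], "twist": 0}
    - {"claw": 0.7, "dp": [-14.5, -15.7, 0], "twist": 0}
    - {"claw": 0.7, "dp": [-17, -18.4, 0], "twist": 0}
    - {"claw": 0.7, "dp": [-19.5, -21, 0], "twist": 0}

```text
clock: 10.6
tcp_pos: [0.538, 0.0165, 0.2262]
orientation: [-0.415, -3.114, -0.0]
contact_force: [-0.1, 0.7, 0.6]
gripper_width: 0.0406
```

Call:
arm_command:
  increments:
    - {"claw": 0.7, "dp": [-2.5, -2.7, 0], "twist": 0}
    - {"claw": 0.7, "dp": [-5, -5.4, 0], "twist": 0}
    - {"claw": 0.7, "dp": [-7.5, -8, 0.5], "twist": 0}
    - {"claw": 0.7, "dp": [-10, -10.8, 1], "twist": 0}
    - {"claw": 0.7, "dp": [-12, -13, 1.5], "twist": 0}
    - {"claw": 0.7, "dp": [-13, -13.8, 2], "twist": 0}
    - {"claw": 0.7, "dp": [-13, -13.8, 2], "twist": 0}
    - {"claw": 0.7, "dp": [-13, -13.8, 2], "twist": 0}

```text
clock: 11.27
tcp_pos: [0.6264, -0.1487, 0.2051]
orientation: [-0.416, -3.112, -0.002]
contact_force: [-0.7, 0.2, -0.8]
gripper_width: 0.0406
```

Call:
arm_command:
  increments:
    - {"claw": 0.7, "dp": [0, 0, 0], "twist": 0}
    - {"claw": 0.7, "dp": [0, 0, 0], "twist": 0}
    - {"claw": 0.7, "dp": [0, 0, 0], "twist": 0}

```text
clock: 11.52
tcp_pos: [0.6268, -0.1475, 0.2066]
orientation: [0.412, 3.114, 0.0]
contact_force: [-0.3, -0.5, 0.1]
gripper_width: 0.0409
```

```bash
cat >> h.py <<'E'
def align(j,W,r,top_seat):
    """circle of held top vs jar disc, both from this picture; prints move"""
    s=telemetry.get_state(); Q=R.from_rotvec(s["orientation"])
    P=Q.inv().apply(np.nan_to_num(W.reshape(-1,3),nan=9)-s["tcp_pos"])
    q=P[(abs(P[:,1])<r*.6)&(abs(P[:,0])<r+.006)&(P[:,2]>-.02)&(P[:,2]<.05)]
    h,e=np.histogram(q[:,2],bins=np.arange(-.02,.05,.002)); z=e[h.argmax()]+.001
    t=q[abs(q[:,2]-z)<.003]; z=np.median(t[:,2])
    cx=np.percentile(t[:,0],[.5,99.5]); print("held top tool z",z.round(4),"x range",cx.round(4))
    jt=Q.inv().apply(np.r_[j,s["tcp_pos"][2]]-s["tcp_pos"])
    print("move tool cm x %.2f y %.2f z(seat) %.2f"%((jt[0]-cx.mean())*100,jt[1]*100,(s["tcp_pos"][2]-top_seat-z)*100),"tcp",s["tcp_pos"].round(4),"F",s["contact_force"].round(1),"w",s["gripper_width"].round(4),"t",round(s["clock"],1))
E
python3 - <<'E'
from h import *
im,d,c,M=shot("wrist","w8"); W=cloud(d,c,M)
j=disc(W,(.6285,-.149),.07,.0215); align(j,W,.021,.096)
E
```

```text
disc [ 0.6281 -0.1485] r 0.0215 vs 0.0215 z 0.0692 766
held top tool z -0.0003 x range [-0.0205  0.0197]Traceback (most recent call last):
  File "<stdin>", line 3, in <module>
  File "h.py", line 51, in align
    print("move tool cm x %.2f y %.2f z(seat) %.2f"%((jt[0]-cx.mean())*100,jt[1]*100,(s["tcp_pos"][2]-top_seat-z)*100),"tcp",s["tcp_pos"].round(4),"F",s["contact_force"].round(1),"w",s["gripper_width"].round(4),"t",round(s["clock"],1))
                                                                                                                                                                                       ^^^^^^^^^^^^^^^^^^^^^^^^
AttributeError: 'float' object has no attribute 'round'
```

Call:
arm_command:
  increments:
    - {"claw": 0.7, "dp": [-0.15, -0.05, 3], "twist": 0}
    - {"claw": 0.7, "dp": [-0.15, -0.05, 6], "twist": 0}
    - {"claw": 0.7, "dp": [-0.15, -0.05, 8.3], "twist": 0}
    - {"claw": 0.7, "dp": [-0.15, -0.05, 9.3], "twist": 0}
    - {"claw": 0.7, "dp": [-0.15, -0.05, 9.9], "twist": 0}
    - {"claw": 0.7, "dp": [-0.15, -0.05, 10.4], "twist": 0}
    - {"claw": 0.7, "dp": [-0.15, -0.05, 10.8], "twist": 0}
    - {"claw": 0.7, "dp": [-0.15, -0.05, 10.8], "twist": 0}

```text
clock: 12.23
tcp_pos: [0.629, -0.15, 0.0989]
orientation: [0.414, 3.113, -0.0]
contact_force: [-0.3, 0.2, -1.1]
gripper_width: 0.0405
```

Call:
arm_command:
  increments:
    - {"claw": 0.7, "dp": [0, 0, 0.1], "twist": 0}
    - {"claw": 0.7, "dp": [0, 0, 0.2], "twist": 0}
    - {"claw": 0.7, "dp": [0, 0, 0.2], "twist": 0}
    - {"claw": 0.7, "dp": [0, 0, 0.2], "twist": 0}
    - {"claw": 0.7, "dp": [0, 0, 0.2], "twist": 0}

```text
clock: 12.65
tcp_pos: [0.6286, -0.15, 0.0965]
orientation: [0.415, 3.113, -0.0]
contact_force: [0.8, -0.1, -0.8]
gripper_width: 0.0412
```

Call:
arm_command:
  increments:
    - {"claw": 0.7, "dp": [0, 0, 0.1], "twist": 0}
    - {"claw": 0.5, "dp": [0, 0, 0.1], "twist": 0}
    - {"claw": 0.2, "dp": [0, 0, 0.1], "twist": 0}
    - {"claw": 0, "dp": [0, 0, 0.1], "twist": 0}
    - {"claw": 0, "dp": [0, 0, -2], "twist": 0}
    - {"claw": 0, "dp": [0, 0, -6], "twist": 0}
    - {"claw": 0, "dp": [0, 0, -10], "twist": 0}
    - {"claw": 0, "dp": [0, 0, -11], "twist": 0}

```text
clock: 13.32
tcp_pos: [0.6324, -0.1512, 0.2144]
orientation: [0.413, 3.102, -0.004]
contact_force: [1.7, -1.1, 1.3]
gripper_width: 0.0855
```

Call:
arm_command:
  increments:
    - {"claw": 0, "dp": [0, 0, 0], "twist": 0}
    - {"claw": 0, "dp": [0, 0, 0], "twist": 0}
    - {"claw": 0, "dp": [0, 0, 0], "twist": 0}
    - {"claw": 0, "dp": [0, 0, 0], "twist": 0}

```text
clock: 13.65
tcp_pos: [0.6268, -0.1493, 0.2032]
orientation: [-0.414, -3.109, -0.002]
contact_force: [-0.3, 0.6, -0.1]
gripper_width: 0.0852
```

```bash
sed -i 's/s\["gripper_width"\].round(4)/round(s["gripper_width"],4)/' h.py; python3 - <<'E'
from h import *
im,d,c,M=shot("wrist","w9"); W=cloud(d,c,M)
disc(W,(.6285,-.149),.096,.021)
go(.4064,.2725,.15)
E
```

```text
disc [ 0.629  -0.1501] r 0.0211 vs 0.021 z 0.0955 1959
dp cm [32.29 34.94  5.49] rows 11.5 | tcp [ 0.6268 -0.1493  0.2032] w 0.0851 F [ 0.7  0.8 -0.4] t 13.7 tilt [-0.0046  0.0016 -1.    ] y [0.262 0.965 0.   ]
```

Call:
arm_command:
  increments:
    - {"claw": 0, "dp": [2, 2, 0], "twist": 0}
    - {"claw": 0, "dp": [4.5, 4.8, 0], "twist": 0}
    - {"claw": 0, "dp": [7, 7.5, 0], "twist": 0}
    - {"claw": 0, "dp": [9.5, 10.2, 0], "twist": 0}
    - {"claw": 0, "dp": [12, 13, 0], "twist": 0}
    - {"claw": 0, "dp": [14.5, 15.7, 0], "twist": 0}
    - {"claw": 0, "dp": [17, 18.4, 0], "twist": 0}
    - {"claw": 0, "dp": [19.5, 21, 0], "twist": 0}

```text
clock: 14.37
tcp_pos: [0.4931, 0.1052, 0.2045]
orientation: [-0.415, -3.111, 0.001]
contact_force: [1.1, 0.0, -0.2]
gripper_width: 0.0853
```

Call:
arm_command:
  increments:
    - {"claw": 0, "dp": [2.5, 2.7, 0.5], "twist": 0}
    - {"claw": 0, "dp": [5, 5.4, 1.5], "twist": 0}
    - {"claw": 0, "dp": [7.5, 8, 2.5], "twist": 0}
    - {"claw": 0, "dp": [10, 10.8, 3.5], "twist": 0}
    - {"claw": 0, "dp": [12, 13, 4.5], "twist": 0}
    - {"claw": 0, "dp": [12.8, 13.9, 5.3], "twist": 0}
    - {"claw": 0, "dp": [12.8, 13.9, 5.3], "twist": 0}
    - {"claw": 0, "dp": [12.8, 13.9, 5.3], "twist": 0}

```text
clock: 15.03
tcp_pos: [0.4071, 0.271, 0.1517]
orientation: [-0.412, -3.112, 0.004]
contact_force: [0.2, -0.6, 0.9]
gripper_width: 0.0854
```

Call:
arm_command:
  increments:
    - {"claw": 0, "dp": [0, 0, 0], "twist": 0}
    - {"claw": 0, "dp": [0, 0, 0], "twist": 0}
    - {"claw": 0, "dp": [0, 0, 0], "twist": 0}
    - {"claw": 0, "dp": [0, 0, 0], "twist": 0}

```text
clock: 15.37
tcp_pos: [0.409, 0.2708, 0.1537]
orientation: [0.417, 3.113, 0.001]
contact_force: [0.4, -0.6, -0.2]
gripper_width: 0.0856
```

```bash
python3 - <<'E'
from h import *
im,d,c,M=shot("wrist","w10"); W=cloud(d,c,M)
p=disc(W,(.406,.272),.09,.026)
go(*p,.086)
E
```

```text
disc [0.4067 0.2724] r 0.0261 vs 0.026 z 0.0896 4374
dp cm [0.25 0.09 6.76] rows 1.6 | tcp [0.4088 0.2709 0.1536] w 0.0852 F [-0.9 -0.5 -0.1] t 15.42 tilt [ 9.e-04  3.e-04 -1.e+00] y [0.263 0.965 0.001]
```

Call:
arm_command:
  increments:
    - {"claw": 0, "dp": [0.25, 0.1, 3], "twist": 0}
    - {"claw": 0, "dp": [0.25, 0.1, 5.5], "twist": 0}
    - {"claw": 0, "dp": [0.25, 0.1, 6.7], "twist": 0}
    - {"claw": 0, "dp": [0.25, 0.1, 6.7], "twist": 0}
    - {"claw": 0.2, "dp": [0.25, 0.1, 6.7], "twist": 0}
    - {"claw": 0.4, "dp": [0.25, 0.1, 6.7], "twist": 0}
    - {"claw": 0.6, "dp": [0.25, 0.1, 6.7], "twist": 0}
    - {"claw": 0.6, "dp": [0.25, 0.1, 6.7], "twist": 0}

```text
clock: 16.08
tcp_pos: [0.4073, 0.2737, 0.088]
orientation: [0.414, 3.111, 0.003]
contact_force: [-0.3, -1.1, 4.4]
gripper_width: 0.0508
```

Call:
arm_command:
  increments:
    - {"claw": 0.6, "dp": [0, 0, 0], "twist": 0}
    - {"claw": 0.6, "dp": [0, 0, 0], "twist": 0}
    - {"claw": 0.6, "dp": [0, 0, -0.5], "twist": 0}
    - {"claw": 0.6, "dp": [0, 0, -1.5], "twist": 0}
    - {"claw": 0.6, "dp": [0, 0, -3.5], "twist": 0}
    - {"claw": 0.6, "dp": [0, 0, -6.5], "twist": 0}
    - {"claw": 0.6, "dp": [0, 0, -9.5], "twist": 0}
    - {"claw": 0.6, "dp": [0, 0, -12], "twist": 0}

```text
clock: 16.75
tcp_pos: [0.4059, 0.2733, 0.2086]
orientation: [0.414, 3.113, 0.002]
contact_force: [0.1, 0.8, -0.5]
gripper_width: 0.0509
```

```bash
python3 - <<'E'
from h import *
im,d,c,M=shot("wrist","w11"); W=cloud(d,c,M); held(W,.026)
disc(W,(.406,.272),.052,.031)
go(.455,.0248,.21)
E
```

```text
held top at tool z 0.0038 x range [-0.0211  0.0279] n 6132
disc [0.4063 0.2735] r 0.0317 vs 0.031 z 0.0515 2975
dp cm [-10.97 -22.95   0.35] rows 6.1 | tcp [0.4091 0.2749 0.2143] w 0.0505 F [2.2 1.7 2.5] t 16.8 tilt [ 0.0102  0.0052 -0.9999] y [0.261 0.965 0.008]
```

Call:
arm_command:
  increments:
    - {"claw": 0.6, "dp": [-1.5, -3, 0], "twist": 0}
    - {"claw": 0.6, "dp": [-3.2, -6.5, 0], "twist": 0}
    - {"claw": 0.6, "dp": [-4.9, -10, 0], "twist": 0}
    - {"claw": 0.6, "dp": [-6.6, -13.5, 0], "twist": 0}
    - {"claw": 0.6, "dp": [-8.3, -17, 0], "twist": 0}
    - {"claw": 0.6, "dp": [-10, -20.4, 0], "twist": 0}
    - {"claw": 0.6, "dp": [-11.1, -22.7, 0], "twist": 0}
    - {"claw": 0.6, "dp": [-11.1, -22.7, 0], "twist": 0}

```text
clock: 17.47
tcp_pos: [0.4544, 0.0209, 0.2069]
orientation: [0.422, 3.111, -0.003]
contact_force: [1.0, 0.1, -1.1]
gripper_width: 0.0509
```

Call:
arm_command:
  increments:
    - {"claw": 0.6, "dp": [0, 0, 0], "twist": 0}
    - {"claw": 0.6, "dp": [0, 0, 0], "twist": 0}
    - {"claw": 0.6, "dp": [0, 0, 0], "twist": 0}
    - {"claw": 0.6, "dp": [0, 0, 0], "twist": 0}

```text
clock: 17.8
tcp_pos: [0.4532, 0.0262, 0.206]
orientation: [-0.412, -3.114, -0.0]
contact_force: [-0.6, 0.8, -0.8]
gripper_width: 0.0507
```

```bash
python3 - <<'E'
from h import *
im,d,c,M=shot("wrist","w12"); W=cloud(d,c,M)
j=disc(W,(.455,.0248),.078,.0265); align(j,W,.026,.104)
E
```

```text
disc [0.4543 0.0254] r 0.0264 vs 0.0265 z 0.0772 758
held top tool z -0.0019 x range [-0.0242  0.0258]
move tool cm x -0.19 y -0.04 z(seat) 10.39 tcp [0.4533 0.0261 0.206 ] F [ 0.2  0.5 -1.1] w 0.051 t 17.9
```

View pics/w12.png

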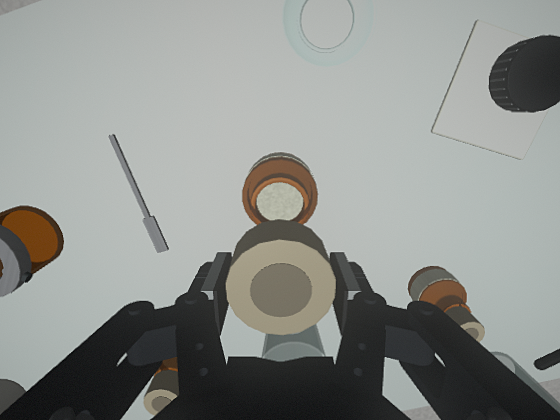

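The large stopper is held at (281,275) with the large jar at (280,190). The small jar at (440,295) and the medium jar at (162,385) are stoppered. The cap is still on its tile at (525,72).

Call:
arm_command:
  increments:
    - {"claw": 0.6, "dp": [-0.2, -0.05, 3], "twist": 0}
    - {"claw": 0.6, "dp": [-0.2, -0.05, 5.8], "twist": 0}
    - {"claw": 0.6, "dp": [-0.2, -0.05, 7.8], "twist": 0}
    - {"claw": 0.6, "dp": [-0.2, -0.05, 8.7], "twist": 0}
    - {"claw": 0.6, "dp": [-0.2, -0.05, 9.3], "twist": 0}
    - {"claw": 0.6, "dp": [-0.2, -0.05, 9.8], "twist": 0}
    - {"claw": 0.6, "dp": [-0.2, -0.05, 10.2], "twist": 0}
    - {"claw": 0.6, "dp": [-0.2, -0.05, 10.2], "twist": 0}

```text
clock: 18.52
tcp_pos: [0.4558, 0.0241, 0.1044]
orientation: [0.414, 3.113, 0.0]
contact_force: [-0.4, -0.5, -0.7]
gripper_width: 0.0505
```

Call:
arm_command:
  increments:
    - {"claw": 0.6, "dp": [0, 0, 0.1], "twist": 0}
    - {"claw": 0.6, "dp": [0, 0, 0.2], "twist": 0}
    - {"claw": 0.6, "dp": [0, 0, 0.2], "twist": 0}
    - {"claw": 0.6, "dp": [0, 0, 0.2], "twist": 0}
    - {"claw": 0.6, "dp": [0, 0, 0.2], "twist": 0}

```text
clock: 18.93
tcp_pos: [0.4556, 0.0239, 0.1025]
orientation: [0.415, 3.113, 0.0]
contact_force: [-0.2, 0.3, 0.4]
gripper_width: 0.0508
```

Call:
arm_command:
  increments:
    - {"claw": 0.6, "dp": [0, 0, 0.05], "twist": 0}
    - {"claw": 0.4, "dp": [0, 0, 0.05], "twist": 0}
    - {"claw": 0.2, "dp": [0, 0, 0.05], "twist": 0}
    - {"claw": 0, "dp": [0, 0, 0.05], "twist": 0}
    - {"claw": 0, "dp": [0, 0, -2], "twist": 0}
    - {"claw": 0, "dp": [0, 0, -5], "twist": 0}
    - {"claw": 0, "dp": [0, 0, -8], "twist": 0}
    - {"claw": 0, "dp": [0, 0, -9], "twist": 0}

```text
clock: 19.6
tcp_pos: [0.4581, 0.0237, 0.1965]
orientation: [0.414, 3.106, 0.0]
contact_force: [0.5, -0.7, 0.6]
gripper_width: 0.0854
```

Call:
arm_command:
  increments:
    - {"claw": 0, "dp": [0, 0, 0], "twist": 0}
    - {"claw": 0, "dp": [0, 0, 0], "twist": 0}
    - {"claw": 0, "dp": [0, 0, 0], "twist": 0}
    - {"claw": 0, "dp": [0, 0, 0], "twist": 0}

```text
clock: 19.93
tcp_pos: [0.4538, 0.0241, 0.1899]
orientation: [-0.414, -3.11, 0.0]
contact_force: [-0.7, 0.4, -0.2]
gripper_width: 0.0855
```

```bash
python3 - <<'E'
from h import *
im,d,c,M=shot("wrist","w13"); W=cloud(d,c,M)
disc(W,(.455,.0248),.104,.026)
go(.4063,.2725,.13)
E
```

```text
disc [0.4554 0.024 ] r 0.026 vs 0.026 z 0.1036 3556
dp cm [11.07 22.73  6.03] rows 6.2 | tcp [0.4539 0.0241 0.19  ] w 0.0856 F [ 0.3 -0.3  0.2] t 19.98 tilt [-4.1e-03  4.0e-04 -1.0e+00] y [ 0.262  0.965 -0.001]
```

Call:
arm_command:
  increments:
    - {"claw": 0, "dp": [1.5, 3, 0], "twist": 0}
    - {"claw": 0, "dp": [3.2, 6.5, 0], "twist": 0}
    - {"claw": 0, "dp": [4.9, 10, 0.5], "twist": 0}
    - {"claw": 0, "dp": [6.6, 13.5, 1.5], "twist": 0}
    - {"claw": 0, "dp": [8.3, 17, 3], "twist": 0}
    - {"claw": 0, "dp": [10, 20.4, 4.5], "twist": 0}
    - {"claw": 0, "dp": [11.1, 22.7, 6], "twist": 0}
    - {"claw": 0, "dp": [11.1, 22.7, 6], "twist": 0}

```text
clock: 20.65
tcp_pos: [0.4035, 0.2746, 0.1277]
orientation: [-0.407, -3.108, 0.004]
contact_force: [-1.0, -0.1, -0.6]
gripper_width: 0.0855
```

Call:
arm_command:
  increments:
    - {"claw": 0, "dp": [0, 0, 0], "twist": 0}
    - {"claw": 0, "dp": [0, 0, 0], "twist": 0}
    - {"claw": 0, "dp": [0, 0, 0], "twist": 0}
    - {"claw": 0, "dp": [0, 0, 0], "twist": 0}

```text
clock: 20.98
tcp_pos: [0.4084, 0.2713, 0.1326]
orientation: [0.417, 3.113, 0.001]
contact_force: [0.2, -0.1, -0.9]
gripper_width: 0.0853
```

```bash
python3 - <<'E'
from h import *
im,d,c,M=shot("wrist","w14"); W=cloud(d,c,M)
p=disc(W,(.406,.272),.052,.031)
go(*p,.048)
E
```

```text
disc [0.4064 0.2732] r 0.0318 vs 0.031 z 0.0515 5416
dp cm [0.26 0.13 8.47] rows 2.0 | tcp [0.4085 0.2713 0.1327] w 0.0854 F [-0.2  0.2 -0.9] t 21.03 tilt [ 1.2e-03  4.0e-04 -1.0e+00] y [0.264 0.965 0.001]
```

Call:
arm_command:
  increments:
    - {"claw": 0, "dp": [0.25, 0.1, 3], "twist": 0}
    - {"claw": 0, "dp": [0.25, 0.1, 6], "twist": 0}
    - {"claw": 0, "dp": [0.25, 0.1, 7.7], "twist": 0}
    - {"claw": 0, "dp": [0.25, 0.1, 8.4], "twist": 0}
    - {"claw": 0, "dp": [0.25, 0.1, 8.4], "twist": 0}
    - {"claw": 0.2, "dp": [0.25, 0.1, 8.4], "twist": 0}
    - {"claw": 0.5, "dp": [0.25, 0.1, 8.4], "twist": 0}
    - {"claw": 0.5, "dp": [0.25, 0.1, 8.4], "twist": 0}
  squeeze: 70

```text
clock: 21.7
tcp_pos: [0.4079, 0.2747, 0.0507]
orientation: [0.414, 3.11, 0.004]
contact_force: [0.8, -0.1, 0.2]
gripper_width: 0.06
```

Call:
arm_command:
  increments:
    - {"claw": 0.5, "dp": [0, 0, 0], "twist": 0}
    - {"claw": 0.5, "dp": [0, 0, 0], "twist": 0}
    - {"claw": 0.5, "dp": [0, 0, -0.5], "twist": 0}
    - {"claw": 0.5, "dp": [0, 0, -1.5], "twist": 0}
    - {"claw": 0.5, "dp": [0, 0, -3.5], "twist": 0}
    - {"claw": 0.5, "dp": [0, 0, -6.5], "twist": 0}
    - {"claw": 0.5, "dp": [0, 0, -10], "twist": 0}
    - {"claw": 0.5, "dp": [0, 0, -13], "twist": 0}

```text
clock: 22.37
tcp_pos: [0.4049, 0.2736, 0.1801]
orientation: [-0.415, -3.114, -0.0]
contact_force: [0.9, -0.4, 0.3]
gripper_width: 0.0598
```

```bash
python3 - <<'E'
from h import *
im,d,c,M=shot("wrist","w15"); W=cloud(d,c,M); held(W,.031)
T=np.load("topW.npy"); S=np.load("sideW.npy")
for k in (T,S): disc(k,(.437,-.28),.07,.041,.004)
go(.4375,-.279,.18)
E
```

```text
held top at tool z 0.0058 x range [-0.0247  0.0338] n 8681
disc [ 0.4371 -0.2771] r 0.0445 vs 0.041 z 0.0701 714
disc [ 0.4368 -0.2792] r 0.0463 vs 0.041 z 0.0695 919
dp cm [-17.24 -52.81   0.44] rows 13.3 | tcp [0.4091 0.2757 0.1871] w 0.0599 F [2.3 2.1 2.8] t 22.42 tilt [ 0.0107  0.0053 -0.9999] y [0.261 0.965 0.008]
```

Call:
arm_command:
  increments:
    - {"claw": 0.5, "dp": [-0.8, -2.5, -1], "twist": 0}
    - {"claw": 0.5, "dp": [-1.9, -6, -2], "twist": 0}
    - {"claw": 0.5, "dp": [-3.1, -9.5, -2.2], "twist": 0}
    - {"claw": 0.5, "dp": [-4.3, -13, -2.2], "twist": 0}
    - {"claw": 0.5, "dp": [-5.4, -16.5, -2.2], "twist": 0}
    - {"claw": 0.5, "dp": [-6.6, -20, -2.2], "twist": 0}
    - {"claw": 0.5, "dp": [-7.7, -23.5, -2.2], "twist": 0}
    - {"claw": 0.5, "dp": [-8.9, -27, -2.2], "twist": 0}

```text
clock: 23.08
tcp_pos: [0.4199, -0.0116, 0.2004]
orientation: [0.414, 3.114, 0.0]
contact_force: [0.3, -0.1, -0.2]
gripper_width: 0.0595
```

Call:
arm_command:
  increments:
    - {"claw": 0.5, "dp": [-1.2, -3.6, 0], "twist": 0}
    - {"claw": 0.5, "dp": [-2.4, -7.2, 0], "twist": 0}
    - {"claw": 0.5, "dp": [-3.6, -10.8, 0], "twist": 0}
    - {"claw": 0.5, "dp": [-4.8, -14.4, 0], "twist": 0}
    - {"claw": 0.5, "dp": [-6, -18, 0], "twist": 0}
    - {"claw": 0.5, "dp": [-7.2, -21.5, 0], "twist": 0}
    - {"claw": 0.5, "dp": [-8.1, -24, 0], "twist": 0}
    - {"claw": 0.5, "dp": [-8.5, -25.5, 0], "twist": 0}

```text
clock: 23.75
tcp_pos: [0.4359, -0.2814, 0.2006]
orientation: [0.418, 3.113, -0.002]
contact_force: [0.5, 0.8, 0.9]
gripper_width: 0.0604
```

Call:
arm_command:
  increments:
    - {"claw": 0.5, "dp": [0, 0, 0], "twist": 0}
    - {"claw": 0.5, "dp": [0, 0, 0], "twist": 0}
    - {"claw": 0.5, "dp": [0, 0, 0], "twist": 0}
    - {"claw": 0.5, "dp": [0, 0, 0], "twist": 0}

```text
clock: 24.08
tcp_pos: [0.4358, -0.2767, 0.1998]
orientation: [-0.412, -3.114, -0.002]
contact_force: [-0.1, 0.2, -1.0]
gripper_width: 0.0598
```

```bash
python3 - <<'E'
from h import *
im,d,c,M=shot("wrist","w16"); W=cloud(d,c,M); np.save("w16W.npy",W)
j=disc(W,(.437,-.278),.07,.041,.004); align((.437,-.278),W,.031,.096)
E
```

```text
disc [ 0.4373 -0.2784] r 0.0451 vs 0.041 z 0.0694 2885
held top tool z -0.001 x range [-0.0285  0.031 ]
move tool cm x -0.26 y -0.09 z(seat) 10.49 tcp [ 0.4359 -0.2768  0.1999] F [ 0.1 -0.8 -0.4] w 0.0599 t 24.1
```

View pics/w16.png

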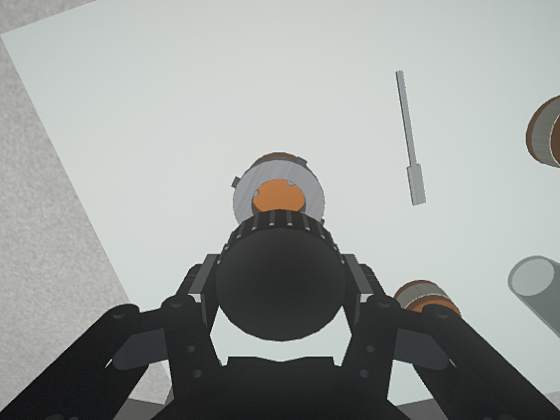

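Cap held upright at (280,285), collar ahead at (279,195); three camera estimates of the collar centre agree within 1–2 mm.

Call:
arm_command:
  increments:
    - {"claw": 0.5, "dp": [-0.25, -0.1, 3], "twist": 0}
    - {"claw": 0.5, "dp": [-0.25, -0.1, 5.5], "twist": 0}
    - {"claw": 0.5, "dp": [-0.25, -0.1, 7.2], "twist": 0}
    - {"claw": 0.5, "dp": [-0.25, -0.1, 8], "twist": 0}
    - {"claw": 0.5, "dp": [-0.25, -0.1, 8.6], "twist": 0}
    - {"claw": 0.5, "dp": [-0.25, -0.1, 9], "twist": 0}
    - {"claw": 0.5, "dp": [-0.25, -0.1, 9.2], "twist": 0}
    - {"claw": 0.5, "dp": [-0.25, -0.1, 9.2], "twist": 0}

```text
clock: 24.8
tcp_pos: [0.4387, -0.2804, 0.1087]
orientation: [0.414, 3.113, -0.001]
contact_force: [0.0, 0.4, -1.1]
gripper_width: 0.0596
```

Call:
arm_command:
  increments:
    - {"claw": 0.5, "dp": [0, 0, 0.1], "twist": 0}
    - {"claw": 0.5, "dp": [0, 0, 0.2], "twist": 0}
    - {"claw": 0.5, "dp": [0, 0, 0.3], "twist": 0}
    - {"claw": 0.5, "dp": [0, 0, 0.4], "twist": 0}
    - {"claw": 0.5, "dp": [0, 0, 0.4], "twist": 0}
    - {"claw": 0.5, "dp": [0, 0, 0.4], "twist": 0}

```text
clock: 25.3
tcp_pos: [0.4381, -0.2799, 0.1046]
orientation: [-0.415, -3.114, -0.001]
contact_force: [-1.4, 2.4, 4.5]
gripper_width: 0.0597
```

Call:
arm_command:
  increments:
    - {"claw": 0.5, "dp": [0.1, 0.1, 0], "twist": 0}
    - {"claw": 0.5, "dp": [0.12, 0.12, 0.05], "twist": 0}
    - {"claw": 0.5, "dp": [0.12, 0.12, 0.1], "twist": 0}
    - {"claw": 0.5, "dp": [0.12, 0.12, 0.2], "twist": 0}
    - {"claw": 0.5, "dp": [0.12, 0.12, 0.2], "twist": 0}
    - {"claw": 0.5, "dp": [0.12, 0.12, 0.2], "twist": 0}
  squeeze: 100

```text
clock: 25.8
tcp_pos: [0.4382, -0.2794, 0.1035]
orientation: [0.414, 3.112, -0.002]
contact_force: [-1.4, 2.1, 7.2]
gripper_width: 0.0592
```

Call:
arm_command:
  increments:
    - {"claw": 0.5, "dp": [0, 0, 0.1], "twist": 0}
    - {"claw": 0.5, "dp": [0, 0, 0.2], "twist": 0}
    - {"claw": 0.5, "dp": [0, 0, 0.3], "twist": 0}
    - {"claw": 0.5, "dp": [0, 0, 0.3], "twist": 0}
    - {"claw": 0.5, "dp": [0, 0, 0.3], "twist": 0}

```text
clock: 26.22
tcp_pos: [0.4378, -0.2792, 0.0991]
orientation: [0.415, 3.112, -0.002]
contact_force: [1.4, 0.1, -0.6]
gripper_width: 0.0592
```

Call:
arm_command:
  increments:
    - {"claw": 0.5, "dp": [0, 0, 0.1], "twist": 0}
    - {"claw": 0.5, "dp": [0, 0, 0.2], "twist": 0}
    - {"claw": 0.5, "dp": [0, 0, 0.3], "twist": 0}
    - {"claw": 0.5, "dp": [0, 0, 0.4], "twist": 0}
    - {"claw": 0.5, "dp": [0, 0, 0.5], "twist": 0}
    - {"claw": 0.5, "dp": [0, 0, 0.5], "twist": 0}

```text
clock: 26.72
tcp_pos: [0.437, -0.2785, 0.0948]
orientation: [-0.414, -3.112, -0.001]
contact_force: [-2.3, 1.8, 6.1]
gripper_width: 0.059
```

```bash
python3 - <<'E'
from h import *
im,d,c,M=shot("wrist","w17"); W=cloud(d,c,M); align((.437,-.278),W,.031,.096)
E
```

```text
held top tool z -0.0009 x range [-0.0288  0.0309]
move tool cm x -0.09 y 0.05 z(seat) -0.04 tcp [ 0.4369 -0.2785  0.0948] F [-2.5  0.8  6. ] w 0.0591 t 26.8
```

Call:
arm_command:
  increments:
    - {"claw": 0.5, "dp": [0, 0, 0.1], "twist": 0}
    - {"claw": 0.5, "dp": [0, 0, 0.2], "twist": 0}
    - {"claw": 0.5, "dp": [0, 0, 0.3], "twist": 0}
    - {"claw": 0.5, "dp": [0, 0, 0.3], "twist": 0}

```text
clock: 27.1
tcp_pos: [0.437, -0.2785, 0.0947]
orientation: [-0.414, -3.111, -0.003]
contact_force: [-8.7, 5.7, 22.8]
gripper_width: 0.0592
```

Call:
arm_command:
  increments:
    - {"claw": 0.5, "dp": [0, 0, -0.3], "twist": 0}
    - {"claw": 0.3, "dp": [0, 0, -0.3], "twist": 0}
    - {"claw": 0, "dp": [0, 0, -0.3], "twist": 0}
    - {"claw": 0, "dp": [0, 0, -0.3], "twist": 0}
    - {"claw": 0, "dp": [0, 0, -0.3], "twist": 0}
    - {"claw": 0, "dp": [0, 0, -2], "twist": 0}
    - {"claw": 0, "dp": [0, 0, -5], "twist": 0}
    - {"claw": 0, "dp": [0, 0, -8], "twist": 0}

```text
clock: 27.77
tcp_pos: [0.4361, -0.2777, 0.17]
orientation: [-0.414, -3.11, -0.004]
contact_force: [0.2, -0.5, -0.4]
gripper_width: 0.0853
```

Call:
arm_command:
  increments:
    - {"claw": 0, "dp": [3, 0, -3], "twist": 0}
    - {"claw": 0, "dp": [6, 0, -5], "twist": 0}
    - {"claw": 0, "dp": [6, 0, -5], "twist": 0}
    - {"claw": 0, "dp": [6, 0, -5], "twist": 0}
    - {"claw": 0, "dp": [6, 0, -5], "twist": 0}
    - {"claw": 0, "dp": [6, 0, -5], "twist": 0}

```text
clock: 28.27
tcp_pos: [0.3794, -0.2626, 0.2197]
orientation: [-0.414, -3.112, -0.002]
contact_force: [0.3, 1.4, 0.1]
gripper_width: 0.0855
```

```bash
python3 - <<'E'
from h import *
go(.437,-.278,.2)
im,d,c,M=shot("wrist"); W=cloud(d,c,M); disc(W,(.437,-.278),.096,.031)
for cam in("top","side"):
    im,d,c,M=shot(cam,cam+"1"); W=cloud(d,c,M); print(cam)
    for p,z,r in(((.63,.173),.088,.016),((.6285,-.149),.096,.021),((.455,.0245),.104,.026),((.437,-.278),.096,.031)): disc(W,p,z,r)
b=cv2.imread("pics/side1.png")
cv2.imwrite("pics/b2.png",cv2.resize(b[130:390,160:430],(623,600),interpolation=cv2.INTER_CUBIC))
E
```

```text
dp cm [-5.97  0.02  1.95] rows 1.5 | tcp [ 0.3794 -0.2626  0.2197] w 0.0855 F [0.3 1.4 0.1] t 28.27 tilt [-0.0015  0.0017 -1.    ] y [0.262 0.965 0.001]
disc [ 0.4366 -0.2781] r 0.0316 vs 0.031 z 0.0955 3209
top
disc [0.6317 0.1733] r 0.0161 vs 0.016 z 0.088 171
disc [ 0.6287 -0.1487] r 0.0213 vs 0.021 z 0.0964 300
disc [0.4558 0.0234] r 0.0261 vs 0.026 z 0.1042 495
disc [ 0.4376 -0.2771] r 0.0315 vs 0.031 z 0.0964 609
side
disc [ 0.6293 -0.1519] r 0.0217 vs 0.021 z 0.096 217
disc [0.454  0.0222] r 0.0274 vs 0.026 z 0.1038 268
disc [ 0.4364 -0.28  ] r 0.0323 vs 0.031 z 0.0956 789
```

View pics/b2.png

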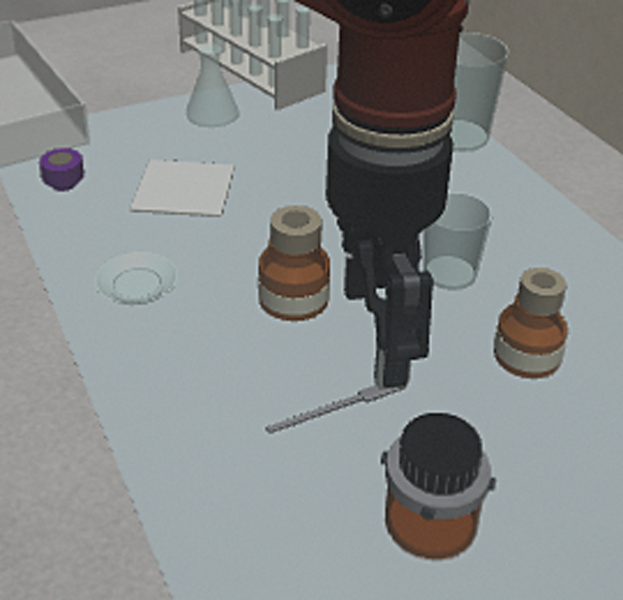

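The picture shows the cap flat on the collar at (440,455) and stoppers seated on the large jar (296,230) and the medium jar (541,290). The beaker and flask are standing as before. The arm hides the small jar from the side, but the top camera puts its stopper at the seated height of 0.088. The gripper is open and clear.

```bash
python3 -c "
from h import *
print(arm.hand_in())"
```

```text
the job is handed in; nothing more can be done
None
```

All four closures are in their jars, and I handed the job in with the gripper open and clear at about 28 s on the robot's clock.

I took the pile apart from the top and seated the small, medium and large stoppers in that order. The cap went in last. I pressed it down until the resistance, last read at about 7 N, fell to zero as the bead passed the catches. I then pressed it home with about 23 N.

| Part | Expected top height (mm) | Top camera (mm) | Wrist camera (mm) |
|---|---|---|---|
| Small stopper | 88 | 88.0 | 87.5 |
| Medium stopper | 96 | 96.4 | 95.5 |
| Large stopper | 104 | 104.2 | 103.6 |
| Cap | 96 | 96.4 | 95.5 |

- **Side camera:** it agreed on the cap and the medium and large stoppers. The arm blocked its final view of the small jar, so that stopper rests on the wrist and top camera readings.
- **Peak snap force:** I did not capture a peak near 12 N, because readings come only at the end of each move.
- **Camera disagreement:** the cameras differed by up to 3 mm in y on positions. This did not affect the fits.
- **Bystanders:** in the last picture the beaker, the flask and the purple look-alike were where they started.

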